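Slide a flange nut into its socket and press it home

ROBOT

A 7-joint arm with a two-finger parallel gripper is mounted at the origin on the work surface. World frame = base frame: x ahead of the robot, y to its left, z up, the work surface at z = 0. Lengths are in m, angles in rad, forces in N, time in s.
With the tool pointing down it reaches from about 0.4 to 0.875 m from the base axis. Payload 19.3 kg.
Tool frame: the origin (TCP) lies midway between the tips of the shut fingers; the grasp point (between the pads) lies 19 mm behind it; z points along the fingers, y is the line along which they close (so a half turn about z gives the same grasp; the last joint's range is limited). The gripper opens to 85 mm and grips with 20 to 120 N. Pads are 22 mm wide; open, the fingers measure 114 mm over their backs; the gripper's body (76 mm by 85 mm) begins 54 mm behind the grasp point. The pads swing forward as they close: fully open they stand 13 mm farther back than shut.
Start: joints at [1.154, 0.521, -0.036, 1.599, 0.021, 1.021, -0.113], TCP at [0.212, -0.588, 0.199] pointing down, gripper open.
Joint ranges: [-2.91, 2.91], [-0.3, 2.13], [-1.5, 1.42], [0.17, 2.43], [-1.26, 4.41], [0.16, 1.93], [-2.52, 2.52]. Speed limits (rad/s): [1.89, 1.89, 2.39, 2.39, 3.01, 3.01, 3.01].

INTERFACE

Orientations are given as [roll, pitch, yaw] about the fixed x, y, z axes, in that order (R = Rz(yaw) Ry(pitch) Rx(roll)).
In Python, from workcell import * gives the robot as it stands.
- The arm moves only by the shell command python3 -m creep 'ROWS' [FORCE]. ROWS is JSON, a list that holds one entry, the list of rows, each a list of 7 numbers: the closure, from -1 (fully open) to 1 (shut), then the shift along the tool's x, y, z in m, then the turn, a rotation vector about the tool's x, y, z in degrees. A call has 1 to 10 rows; each row shifts and turns the commanded pose from where the row before left it, along the tool's axes as they then stand; what a row does not reach is not made up. A row lasts 1/10 s, in which the tool goes at most 50 mm and 8.59 degrees, less where a joint would pass 70% of its speed; a pose out of reach is approached as far as the arm can. A call is refused whole if a number of a shift passes 0.05 or a number of a turn 8.59, either way. A call with a gripper value outside its range is refused whole. The fingers move at their own pace and stop on an object; FORCE is the grip in N (left out, the last holds). Time passes only in rows, so rows that do not move let the fingers close. It gives the time, the measured TCP pose, the force, the opening and the grip force at its end, in the units of the state.
- observe(): the state, without advancing time (a new reading comes with each control period).
- grab_frame(name): name is "scene" or "top" or "wrist"; returns a dict with "image" (480x640x3 uint8, red, green, blue), "range_z" (480x640 float32, m along the optical axis (not along the pixel's ray), 0 where there is no reading), "fx", "fy", "cx", "cy" (pixels), "R" (3x3) and "t" (3): a world point X has camera coordinates R X + t; the wrist camera has in their place "T_tool_cam" (4x4, takes a point from camera to tool coordinates, whose origin is the TCP and whose axes are the flange's). Camera axes: x right, y down, z forward; pixel columns grow to the right and rows downward; lengths in m; the calibration is good to about 2 mm. A picture is of the moment at which its call begins: read the wrist's pose just before it.
- job_done(): hands the job in; it is judged then, once.
Trained networks look in a picture, given as the dict that the camera call returned (one of the last four; its "shot" number tells which), for a name from the list of things; names that differ only in an ending like _2 or _b are one class to them, and where a whole thing is asked for, a point or a joint stands for the part that bears it (a point fixed in the world has none). Each returns a list of dicts, best first, with "confidence" (0 to 1); they miss things now and then, are a little off and sometimes report something else, mostly with a low value. They report only what shows in the picture. A call takes as long as a camera call. They do not tell look-alikes from the thing itself.
- find_in(picture, thing): "extent" ([centre column, centre row, width, height] in pixels, round what is visible of it).
- outline_of(picture, thing): "region" (480x640 bool, what is visible of it) and "extent" ([centre column, centre row, width, height] in pixels, round what is visible of it).
- tip_of(picture, thing): "position" ([column, row] in pixels: a listed point, or the origin of a listed thing).
The state is a dict: "clock": time; "qpos": joint angles; "qd": joint speeds; "joint_efforts": joint torques, N m; "position": TCP position; "tool_rot": TCP orientation; "force": force on the tool from outside, world axes, zero at the start; "moment": the same for the moment, N m; "grip_width": finger opening in m; "finger_force": force on a finger pad.
Only numpy, scipy, OpenCV 4.12 (cv2) and the standard library are available. Lean on these libraries where they do the work, as an engineer would, in place of code of your own. Each camera call takes 0.05 s, during which the arm holds its last target. There are 200 camera calls.

TASK

Fit the loose brass flange nut into the free socket of the dark injector deck: slide it across the deck, without picking it up, until it drops level into the socket's mouth, then press it straight down on its seat until it bottoms on the spacer ring and hold it there with about 15 N for half a second. Never put more than 25 N on the nut, leave the injectors and rubber rings where they lie, and let go at the end.

Things in the scene. Friction and masses are not known exactly. Their poses are not given: they have to be found in the camera images.
- deck: dark grey injector deck, a fixed plate 200 (x) x 280 (y) x 30 mm lying on the bench; origin at the centre of its underside, z up. On its flat top: the loose nut, two rubber rings and, at (45, -70) mm of its frame, a fixed brass nut already home in a like socket, standing 8.5 mm above the top
- socket (a point): centre of the free socket's mouth, level with the deck's top, deck axes. Round pocket 42 mm wide with a white pad (30 mm wide) 3 to 4.5 mm below the mouth, on which the nut lands. O-ring drag holds the pad; some 5 N pushes it and the nut down, and they stay, till the flange meets a stiff steel spacer ring round the pad. Spacers differ: its top is 8 to 11.5 mm below the mouth, found only by feel
- nut_center (a point): centre of the loose brass flange nut, half-way up, z its axis. 18 mm tall, 0.08 to 0.15 kg: round flange 40 mm wide, 5 mm thick (foot edge chamfered 2 mm); above it a hexagon 24 mm across flats to push on with fingertips over the flange. Centre is 9 mm above the mouth on the deck, 4.5 to 6 mm on the pad, 1 above to 2.5 below when home. Pressed while an edge still hangs on the rim, it wedges
- injector_a_center (a point): bystander: orange fuel injector with grey plug, 90 mm long, 20 mm thick, lying on the bench on the deck's +y side; the point lies on its axis near mid-length, 10 mm up
- injector_b_center (a point): bystander: a like injector on the deck's -y side
- ring_a: bystander: loose black rubber ring, 22 mm wide, 9 mm tall, on the deck near its far +y corner; origin at the centre of its underside
- ring_b: bystander: a like ring on the deck near the middle of its far edge
Things that resemble listed ones, but are neither listed nor needed, are in the scene too. There is more than one size of the part that bears nut_center; the job needs the smallest.

How it is judged:
On the way:
1. the nut, level in the socket, is pressed onto the spacer ring with at least 9 N for 0.3 s (horizontal distance between nut_center and socket below 0.002 m and z of nut_center in the frame of socket below 0.0015 m and angle between nut_center's own z axis and vertical below 0.05 rad and contact force between the fingers and nut above 9 N), for 0.3 s.
At the end, for the whole second after the job is handed in: The nut is in the free socket, within 2 mm of its centre, level within 3 degrees, pressed down on its seat (its centre no more than 1.5 mm above the socket's mouth), at rest and released (horizontal distance between nut_center and socket below 0.002 m and z of nut_center in the frame of socket below 0.0015 m and angle between nut_center's own z axis and vertical below 0.05 rad and linear speed of nut below 0.01 m/s); the robot touches nothing.
It fails at once if the nut is lifted more than 6 mm off the deck (z of nut_center in the frame of socket above 0.015 m).
It fails at once if the robot pushes or presses the nut with more than 25 N (contact force between any of the fingers, the arm and nut above 25 N).
It fails at once if an injector or a rubber ring is moved by more than 20 mm (distance of any of injector_a_center, injector_b_center, ring_a, ring_b from where it was at the start of the episode above 0.02 m).
It also fails if it takes over 51 s, if anything falls off the work surface, if the arm or the gripper's body presses on something with over 40 N, if the wrist force passes 120 N, or if a joint passes its speed limit or range.

## Working session

There is one attempt and no reset: what is moved stays moved. The work goes in short steps, Python scripts to look and compute and a shell command to move; the robot and the scene stay as the last step left them, time stands still between calls to the robot, and variables do not carry over. Pictures are saved under pics/ and viewed, at most 13 in all, crops included, and the job is handed in when it is done.

```bash
mkdir -p pics; ls; cat > h.py <<'E'
from workcell import *
import numpy as np, cv2
def ray(p,uv):
    d=np.array([(uv[0]-p['cx'])/p['fx'],(uv[1]-p['cy'])/p['fy'],1.]); return p['R'].T@d, -p['R'].T@p['t']
def onz(p,uv,z):
    d,o=ray(p,uv); return o+d*(z-o[2])/d[2]
def byrange(p,uv):
    u,v=int(round(uv[0])),int(round(uv[1])); z=np.median(p['range_z'][v-1:v+2,u-1:u+2]); d,o=ray(p,uv); return o+d*z
def tri(p1,u1,p2,u2):
    d1,o1=ray(p1,u1);d2,o2=ray(p2,u2); s=np.linalg.lstsq(np.c_[d1,-d2],o2-o1,rcond=None)[0]
    a=o1+d1*s[0];b=o2+d2*s[1]; return (a+b)/2,np.linalg.norm(a-b)
def wristcam(o,p):
    from scipy.spatial.transform import Rotation as Ro
    T=np.eye(4);T[:3,:3]=Ro.from_euler('xyz',o['tool_rot']).as_matrix();T[:3,3]=o['position']
    C=np.linalg.inv(T@p['T_tool_cam']);p['R']=C[:3,:3];p['t']=C[:3,3];return p
E
python3 - <<'E'
from h import *
np.set_printoptions(precision=4,suppress=True)
o=observe();print(o)
for n in ('scene','top'):
    p=grab_frame(n);cv2.imwrite(f'pics/{n}0.png',p['image'][:,:,::-1])
    for th in ('nut_center','socket','deck','ring_a','injector_a_center'):
        for r in tip_of(p,th)[:5]: print(n,th,round(r['confidence'],2),np.array(r['position']).round(1),byrange(p,r['position']))
    for r in find_in(p,'nut_center')[:5]:print(n,'ext',r['confidence'],r['extent'])
E
```

```text
pics
{'clock': 0.0, 'qpos': array([ 1.1538,  0.522 , -0.0363,  1.6   ,  0.0212,  1.0211, -0.1128]), 'qd': array([ 0.0009, -0.0001,  0.0002, -0.0003,  0.0003, -0.0008, -0.0009]), 'joint_efforts': array([ -0.    , -92.712 ,   1.98  , -36.9936,   0.0178,   0.0081,
        -0.    ]), 'position': array([ 0.2123, -0.5875,  0.1987]), 'tool_rot': array([-3.1405,  0.0001,  0.3468]), 'force': array([-0.1599,  0.1579,  0.3321]), 'moment': array([-0.0168, -0.0242, -0.0226]), 'finger_force': 0.0, 'grip_width': 0.08537770282170469}
scene nut_center 0.67 [219.3 250.4] [ 0.3926 -0.1219  0.0114]
scene nut_center 0.6 [294.3 220.9] [0.3773 0.0462 0.014 ]
scene nut_center 0.55 [356.1 246.5] [0.5507 0.0822 0.0476]
scene socket 0.61 [406.8 260.7] [0.6092 0.1541 0.0271]
scene deck 0.95 [366.7 280.8] [0.6232 0.0575 0.0306]
scene ring_a 0.66 [399.4 284.1] [0.6642 0.0953 0.0377]
scene ring_a 0.56 [437.7 254. ] [0.6302 0.2066 0.0363]
scene injector_a_center 0.95 [434.2 218.3] [0.5173 0.295  0.0194]
scene ext 0.97 [294.9, 224.1, 27.3, 21.3]
scene ext 0.82 [217.0, 254.2, 27.4, 23.9]
scene ext 0.74 [354.4, 250.2, 20.5, 20.1]
top nut_center 0.77 [423.1 313.2] [ 0.3985 -0.137   0.0067]
top nut_center 0.72 [322.5 321.4] [ 0.383   0.0402 -0.0003]
top nut_center 0.64 [296.1 233.1] [0.5368 0.0872 0.0289]
top socket 0.92 [261.1 190.9] [0.6116 0.1499 0.0265]
top deck 0.93 [302.  199.3] [0.5967 0.0775 0.0289]
top ring_a 0.55 [289.4 158.9] [0.6667 0.0999 0.0385]
top ring_a 0.51 [222.6 189.1] [0.6125 0.216  0.0372]
top injector_a_center 0.55 [173.4 254. ] [0.4997 0.3024 0.0202]
top ext 0.88 [296.8, 233.9, 23.8, 23.9]
top ext 0.8 [418.0, 313.9, 26.0, 30.1]
```

View pics/top0.png

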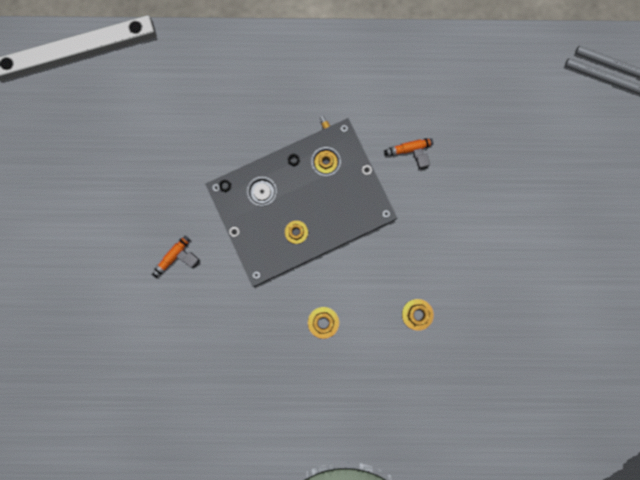

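View pics/scene0.png

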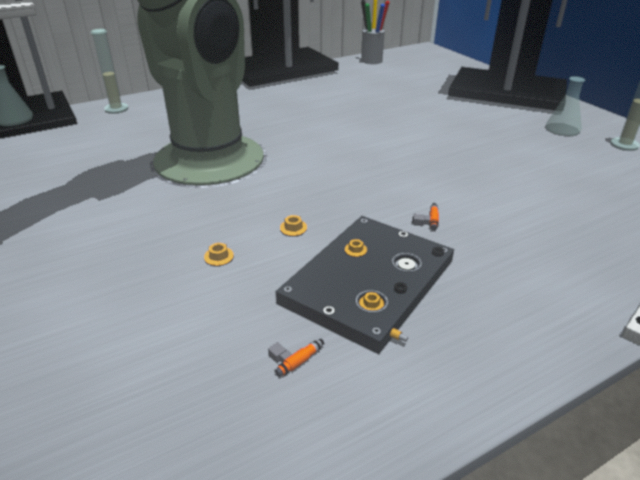

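Top view candidates for the nut:
- (296,232): small, loose on the deck.
- (326,160): the fixed nut, already home in its socket.
- (323,322) and (418,314): larger nuts on the bench.

I choose (296,232), because it is the smallest and it is loose on the deck top. The free socket with the white pad is at (261,191), and the rings are at (225,186) and (293,160). Next I move to hover over the deck for a close crop.

```bash
python3 -m creep '[[[-1,0.035,-0.033,0,0,0,0],[-1,0.035,-0.033,0,0,0,0],[-1,0.035,-0.033,0,0,0,0],[-1,0.035,-0.033,0,0,0,0],[-1,0.035,-0.033,0,0,0,0],[-1,0.035,-0.033,0,0,0,0],[-1,0.035,-0.033,0,0,0,0],[-1,0.035,-0.033,0,0,0,0],[-1,0.035,-0.033,0,0,0,0],[-1,0.035,-0.033,0,0,0,0]]]' 20
```

```text
clock: 1.7
position: [0.4301, -0.1567, 0.1996]
tool_rot: [3.141, -0.001, 0.347]
force: [1.3, -0.5, 0.2]
grip_width: 0.0855
finger_force: 0.0
```

```bash
python3 -m creep '[[[-1,0.036,-0.035,0,0,0,0],[-1,0.036,-0.035,0,0,0,0],[-1,0.036,-0.035,0,0,0,0],[-1,0.036,-0.035,0,0,0,0],[-1,0.036,-0.035,0,0,0,-8],[-1,0,0,0,0,0,-8],[-1,0,0,0,0,0,-8],[-1,0,0,0,0,0,-8],[-1,0,0,0,0,0,-8],[-1,0,0,0,0,0,0]]]'
cat > look.py <<'E'
from h import *
import sys
np.set_printoptions(precision=4,suppress=True)
tag=sys.argv[1]
o=observe();p=wristcam(o,grab_frame('wrist'));cv2.imwrite(f'pics/{tag}.png',p['image'][:,:,::-1])
print(o['position'],o['tool_rot'],o['clock'])
np.savez(f'{tag}.npz',**{k:v for k,v in p.items() if k!='image'},image=p['image'])
for th in ('nut_center','socket','ring_a','deck'):
    for r in tip_of(p,th)[:4]:print(th,round(r['confidence'],2),np.array(r['position']).round(1),byrange(p,r['position']))
E
python3 look.py w1; python3 -c "
from h import *;print(grab_frame('wrist')['T_tool_cam'].round(3))"
```

```text
clock: 2.7
position: [0.5388, 0.0662, 0.1993]
tool_rot: [-3.141, -0.0, 1.047]
force: [0.7, 0.3, -0.2]
grip_width: 0.0854
finger_force: 0.0
[0.5388 0.0662 0.1993] [-3.1414 -0.0002  1.0473] 2.7
nut_center 0.95 [203.7 295. ] [0.3742 0.0352 0.001 ]
nut_center 0.72 [296.3 397.8] [ 0.3946 -0.1354  0.0061]
nut_center 0.6 [304.1 189. ] [0.5375 0.0864 0.0302]
socket 0.64 [341.3  87.2] [0.6116 0.1476 0.0266]
ring_a 0.78 [312.1   8.6] [0.6193 0.2122 0.0304]
ring_a 0.75 [426.2 110.4] [0.6676 0.0928 0.0302]
deck 0.87 [356.3 162. ] [0.5923 0.084  0.0308]
[[ 0.    -0.953 -0.304  0.078]
 [ 1.     0.001 -0.001  0.   ]
 [ 0.001 -0.304  0.953 -0.175]
 [ 0.     0.     0.     1.   ]]
```

View pics/w1.png

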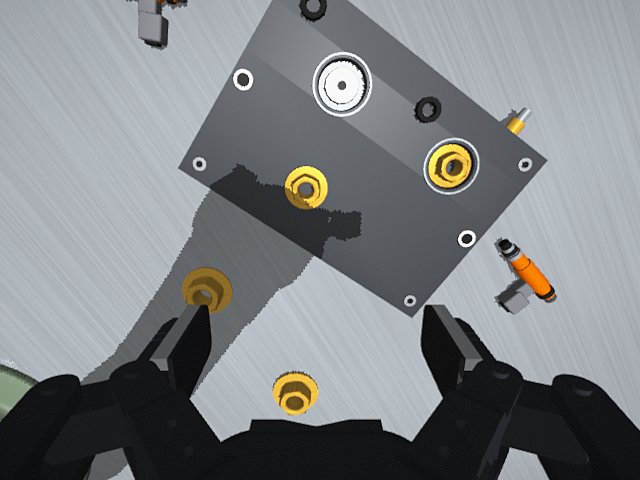

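The close view shows the loose nut at (306,188), the free socket at (342,84), the fixed nut at (452,167) and the rings at (313,8) and (428,109). My choice holds. Next I go lower, turned towards the push direction, for a second measurement.

```bash
python3 -m creep '[[[-1,0.03,0.003,0.035,0,0,0],[-1,0.03,0.003,0.035,0,0,0],[-1,0,0,0,0,0,-8.5],[-1,0,0,0,0,0,-8.5],[-1,0,0,0,0,0,-8.5],[-1,0,0,0,0,0,-8.5],[-1,0,0,0,0,0,-8.5],[-1,0,0,0,0,0,-8.5],[-1,0,0,0,0,0,-8.5],[-1,0,0,0,0,0,-8.5]]]'
python3 look.py w2; python3 -c "
from h import *
p=np.load('w2.npz');print(p['fx'],p['fy'])
cv2.imwrite('pics/w2c.png',cv2.resize(p['image'][60:360,120:520,::-1],(800,600),interpolation=cv2.INTER_CUBIC))"
```

```text
clock: 4.0
position: [0.5741, 0.1152, 0.1293]
tool_rot: [-3.142, 0.0, 2.236]
force: [-0.5, 0.3, -1.4]
grip_width: 0.0853
finger_force: 0.0
[0.5741 0.1152 0.1293] [-3.1415  0.0002  2.2364] 4.0
nut_center 0.91 [ 62.2 150.5] [0.3776 0.0315 0.0006]
nut_center 0.76 [257.5 231.2] [0.5406 0.0837 0.03  ]
socket 0.97 [380.8 223.9] [0.6139 0.1477 0.0265]
ring_a 0.88 [387.8 309.5] [0.6621 0.0981 0.0391]
ring_a 0.65 [450.2 167.6] [0.6246 0.2126 0.0301]
deck 0.83 [313.2 263.6] [0.5919 0.0892 0.0296]
364.32577600645766 364.32577600645766
```

View pics/w2c.png

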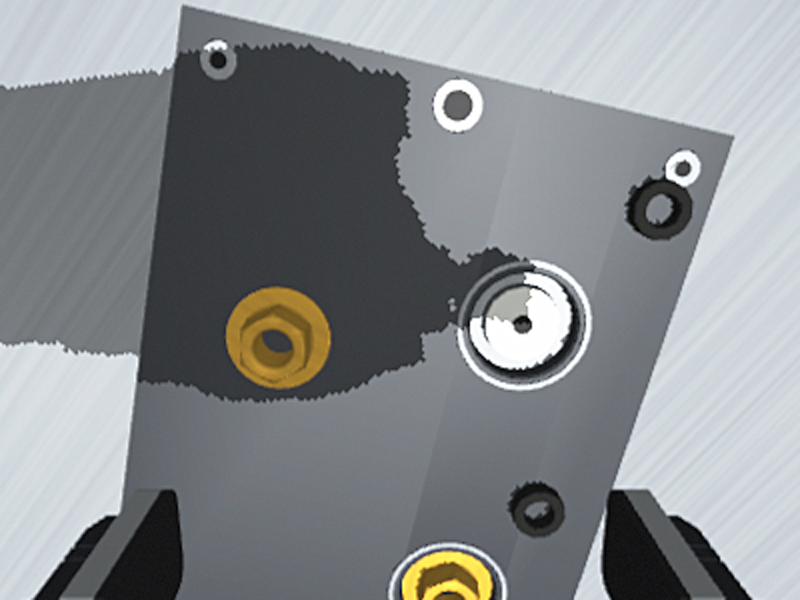

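The crop shows the loose nut at about (257,229) full-frame, with two hex flats facing left and right, already close to the tool's y. The socket is at (381,222), and ring_a at (450,165) and ring_b at (388,315) are both clear of the path. Next I fit circles for precision.

```bash
cat > fit.py <<'E'
from h import *
from scipy.optimize import least_squares
def brass(im):
    h=cv2.cvtColor(im,cv2.COLOR_RGB2HSV); return cv2.inRange(h,(12,110,70),(32,255,255))
def comp(m,c):
    n,l,s,ct=cv2.connectedComponentsWithStats(cv2.morphologyEx(m,cv2.MORPH_CLOSE,np.ones((3,3))));
    i=1+np.argmin([np.hypot(*(q-c)) if s[k+1][4]>40 else 1e9 for k,q in enumerate(ct[1:])]); return (l==i).astype(np.uint8)
def circ(p,pts,z):
    W=np.array([onz(p,q,z)[:2] for q in pts]);c=W.mean(0)
    f=lambda v:np.hypot(W[:,0]-v[0],W[:,1]-v[1])-v[2]
    s=least_squares(f,[*c,.02],loss='soft_l1',f_scale=.0005); return s.x,np.sqrt(np.mean(s.fun**2))
def nut(p,c,z):
    m=comp(brass(p['image']),c);k=cv2.findContours(m,0,1)[0];k=max(k,key=len)[:,0].astype(float)
    x=circ(p,k,z); hull=cv2.convexHull(k.astype(np.float32)); e=cv2.fitEllipse(hull);return x,e,m
def sock(p,c,z,r=.0235):
    # outer edge of the bright rim : radial search for the outermost bright->dark edge
    g=cv2.GaussianBlur(cv2.cvtColor(p['image'],7),(0,0),.8).astype(float);w=onz(p,c,z);pts=[]
    for a in np.arange(0,6.283,.05):
        R=np.arange(.017,.029,.0002);q=np.array([proj(p,w+[r_*np.cos(a),r_*np.sin(a),0]) for r_ in R])
        v=cv2.remap(g.astype(np.float32),q[:,0].astype(np.float32),q[:,1].astype(np.float32),1)[:,0]
        sel=R>.0195;i=np.argmax(np.where(sel,v,0))
        if v[i]-v[-1]>25: pts.append(q[i])
    return circ(p,np.array(pts),z),len(pts)
def proj(p,X):
    c=p['R']@X+p['t'];return np.array([p['fx']*c[0]/c[2]+p['cx'],p['fy']*c[1]/c[2]+p['cy']])
E
python3 - <<'E'
from fit import *
np.set_printoptions(precision=4,suppress=True)
P={}
for t,cn,cs in (('w1',(306,188),(342,84)),('w2',(258,229),(381,222))):
    p=dict(np.load(t+'.npz'));P[t]=p
    x,e,m=nut(p,np.array(cn),.035);s,n=sock(p,cs,.03);P[t+'n']=e[0];P[t+'s']=proj(p,np.array([*s[0][:2],.03]))
    print(t,'nut',x,e,'sock',s,n)
print('nut tri',tri(P['w1'],P['w1n'],P['w2'],P['w2n']),'sock tri',tri(P['w1'],P['w1s'],P['w2'],P['w2s']))
p=P['w2'];D=p['range_z'];m=nut(p,np.array((258,229)),.035)[2]
pts=np.array([[*byrange(p,(u,v))] for v,u in zip(*np.nonzero(m))]);print('z pct',np.percentile(pts[:,2],[2,20,50,80,98]))
h=pts[pts[:,2]>.043];print('hex top centroid',h.mean(0),len(h)); 
hull=cv2.convexHull((h[:,:2]*1e4).astype(np.float32))[:,0]/1e4-h[:,:2].mean(0)
a=np.radians(np.arange(0,60,2));W=[np.mean([np.ptp(hull@[np.cos(t+k),np.sin(t+k)]) for k in np.radians([0,60,120])]) for t in a]
print('flat normal deg mod60',np.degrees(a[np.argmin(W)]),min(W),max(W))
E
```

```text
w1 nut (array([0.54  , 0.0874, 0.0199]), np.float64(0.00029499276701335696)) ((305.70233154296875, 187.34747314453125), (42.63729476928711, 43.37667465209961), 154.97451782226562) sock (array([0.6158, 0.1506, 0.0225]), np.float64(0.001553352092909726)) 126
w2 nut (array([0.5399, 0.0875, 0.02  ]), np.float64(0.0002546405233209626)) ((258.6737976074219, 228.3714141845703), (50.38481521606445, 52.70662307739258), 117.28417205810547) sock (array([0.6131, 0.149 , 0.0249]), np.float64(0.001795076626468131)) 116
nut tri (array([0.5399, 0.0874, 0.0333]), np.float64(0.00021246899260664195)) sock tri (array([0.6154, 0.1497, 0.0254]), np.float64(0.0028357916079876757))
z pct [0.0315 0.0352 0.0359 0.0477 0.0485]
hex top centroid [0.5394 0.0881 0.0475] 699
flat normal deg mod60 36.0 0.024454351260970387 0.02721755629918676
```

```bash
sed -i 's/sel=R>.0195/sel=R>.0225/' fit.py; python3 - <<'E'
from fit import *
np.set_printoptions(precision=4,suppress=True)
P={}
for t,cs in (('w1',(342,84)),('w2',(382.2,222.5))):
    p=dict(np.load(t+'.npz'));P[t]=p
    for _ in range(3):
        s,n=sock(p,cs,.03);cs=proj(p,np.array([*s[0][:2],.03]))
    P[t+'s']=cs;print(t,s,n,cs)
    im=p['image'].copy();g=cv2.cvtColor(im,7)
    # bounding of dark deck: check pad depth
    print('pad z',byrange(p,cs+[5,5]),byrange(p,cs-[6,3]))
t=tri(P['w1'],P['w1s'],P['w2'],P['w2s']);print(t)
S=P['w2'] and t[0];N=np.array([.5399,.0875]);d=S[:2]-N;print('dist',np.hypot(*d),'dir',np.degrees(np.arctan2(d[1],d[0])))
E
```

```text
w1 (array([0.6127, 0.149 , 0.025 ]), np.float64(0.00018117603409191138)) 126 [341.8522  84.6308]
pad z [0.6149 0.1434 0.0269] [0.6096 0.154  0.0264]
w2 (array([0.6129, 0.149 , 0.0251]), np.float64(0.00016025605072743148)) 117 [381.6893 223.111 ]
pad z [0.6198 0.148  0.0265] [0.6087 0.1475 0.0263]
(array([0.6126, 0.149 , 0.0307]), np.float64(5.6014698511061786e-05))
dist 0.09525777669540231 dir 40.22025491140063
```

```bash
python3 -m creep '[[[0.2,0,0,0,0,0,-2.1],[0.2,0.001,-0.022,0,0,0,0],[0.2,0,-0.022,0,0,0,0],[0.2,0,0,0.03,0,0,0],[0.2,0,0,0.03,0,0,0],[0.2,0,0,0,0,0,0],[0.2,0,0,0,0,0,0],[0.2,0,0,0,0,0,0],[0.2,0,0,0,0,0,0]]]' 20
python3 look.py w3
```

```text
clock: 5.15
position: [0.5405, 0.0879, 0.0706]
tool_rot: [3.14, 0.001, 2.268]
force: [0.1, 0.0, 0.9]
grip_width: 0.0342
finger_force: 0.0
[0.5405 0.0879 0.0706] [3.1401 0.001  2.2677] 5.15
nut_center 0.78 [314.3 255.5] [0.5414 0.0854 0.0299]
nut_center 0.68 [ 69.9 148.3] [0.3779 0.0316 0.0003]
socket 0.93 [469.6 254.5] [0.6178 0.1488 0.0269]
ring_a 0.48 [460.1 357.3] [0.5635 0.1248 0.1563]
deck 0.86 [366.5 293.7] [0.5488 0.1099 0.1116]
```

View pics/w3.png

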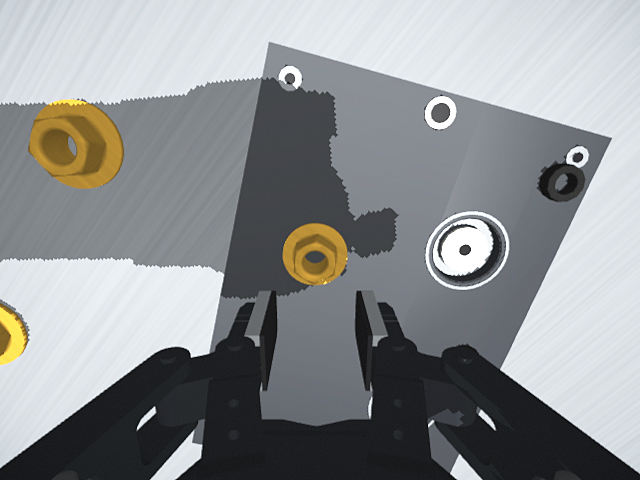

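The wrist view shows the nut at (315,255), centred between the fingertips (columns 268 and 365), and the socket at (466,250). I refit both from this pose.

```bash
python3 - <<'E'
from fit import *
np.set_printoptions(precision=4,suppress=True)
p=dict(np.load('w3.npz'))
x,e,m=nut(p,np.array((315,255)),.035);print(x,e)
cs=np.array((467,250.))
for _ in range(3):
    s,n=sock(p,cs,.03);cs=proj(p,np.array([*s[0][:2],.03]))
print(s,n)
y=2.2677;X=np.array([np.cos(y),np.sin(y)]);Y=np.array([np.sin(y),-np.cos(y)])
for a,b in (('nut',x[0][:2]),('sock',s[0][:2])): d=b-observe()['position'][:2];print(a,'tool dx dy',d@X,d@Y)
E
```

```text
(array([0.5399, 0.0875, 0.0199]), np.float64(0.00025682232248453596)) ((314.55206298828125, 253.6546630859375), (62.261817932128906, 64.96514129638672), 88.97179412841797)
(array([0.6131, 0.149 , 0.0251]), np.float64(0.0001227459645315282)) 126
nut tool dx dy -0.00010844597979191534 -0.00011398739965694373
sock tool dx dy 6.398794195845714e-05 0.09550942423643603
```

```bash
python3 -m creep '[[[0.2,0,0,0.012,0,0,0],[0.2,0,0,0.01,0,0,0],[0.2,0,0,0.007,0,0,0],[0.2,0,0,0.002,0,0,0],[0.38,0,0,0,0,0,0],[0.38,0,0,0,0,0,0],[0.38,0,0,0,0,0,0]]]' 20
```

```text
clock: 6.1
position: [0.54, 0.0877, 0.0386]
tool_rot: [3.141, 0.0, 2.268]
force: [0.3, -0.3, -0.0]
grip_width: 0.0261
finger_force: 0.0
```

```bash
python3 -m creep '[[[0.38,0,0.001,0,0,0,0],[0.38,0,0.002,0,0,0,0],[0.38,0,0.004,0,0,0,0],[0.38,0,0.005,0,0,0,0],[0.38,0,0.005,0,0,0,0],[0.38,0,0.005,0,0,0,0],[0.38,0,0.005,0,0,0,0],[0.38,0,0.005,0,0,0,0],[0.38,0,0.004,0,0,0,0],[0.38,0,0.002,0,0,0,0]]]'
cat > rel.py <<'E'
from fit import *
import sys
np.set_printoptions(precision=4,suppress=True)
o=observe();p=wristcam(o,grab_frame('wrist'));cv2.imwrite(f'pics/{sys.argv[1]}.png',p['image'][:,:,::-1])
zt=float(sys.argv[2]) if len(sys.argv)>2 else .035
y=o['tool_rot'][2];X=np.array([np.cos(y),np.sin(y)]);Y=np.array([np.sin(y),-np.cos(y)])
c=proj(p,np.array([*o['position'][:2],.04]));x,e,m=nut(p,c,zt)
d=x[0][:2]-o['position'][:2];print('pos',o['position'],'yaw',np.degrees(y),'F',o['force'],'nut',x,'tool',d@X,d@Y)
S=np.array([.613,.149]);d=S-x[0][:2];print('nut->socket in tool',d@X,d@Y)
pts=np.array([byrange(p,(u,v)) for v,u in zip(*np.nonzero(m))]);h=pts[pts[:,2]>np.percentile(pts[:,2],97)-.004]
print('z pct',np.percentile(pts[:,2],[2,20,50,80,97]))
A=np.linalg.lstsq(np.c_[h[:,:2]-h[:,:2].mean(0),np.ones(len(h))],h[:,2],rcond=None)[0];print('top plane',A,len(h))
E
python3 rel.py w4
```

```text
clock: 7.1
position: [0.5691, 0.1125, 0.0383]
tool_rot: [3.141, -0.0, 2.269]
force: [-1.1, 0.0, -1.4]
grip_width: 0.0263
finger_force: 0.0
pos [0.5691 0.1125 0.0383] yaw 129.9768216991122 F [-1.0908  0.0227 -1.36  ] nut (array([0.5396, 0.0878, 0.0199]), np.float64(0.0013049799973513746)) tool 3.533158936214198e-05 -0.038489944706762154
nut->socket in tool -0.00026303510156149706 0.09558732340965936
z pct [0.0322 0.0353 0.0371 0.0479 0.0485]
top plane [0.0757 0.1346 0.0482] 1464
```

View pics/w4.png

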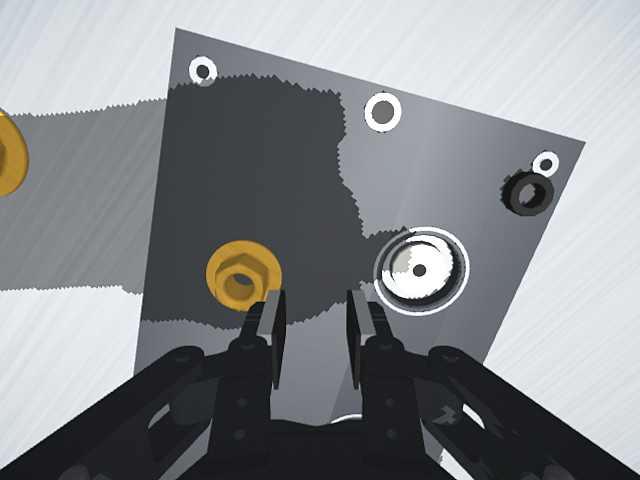

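The nut at (244,275) stayed put while the fingers, with tips near row 290, passed above it. I measure the true tip height from the depth image.

```bash
python3 - <<'E'
from fit import *
np.set_printoptions(precision=4,suppress=True)
p=grab_frame('wrist');T=p['T_tool_cam'];D=p['range_z']
v,u=np.mgrid[0:480,0:640];C=np.stack([(u-p['cx'])/p['fx']*D,(v-p['cy'])/p['fy']*D,D,np.ones_like(D)],-1)@T.T
for u0 in (262,268,272,276,280,352,356,362): 
    for v0 in (285,289,291,294,300,320,350,380): print(u0,v0,C[v0,u0,:3],end=' | ')
    print()
E
```

```text
262 285 [ 0.001  -0.0266 -0.0104] | 262 289 [-0.0019 -0.0269 -0.0089] | 262 291 [-0.0028 -0.0269 -0.0093] | 262 294 [-0.0046 -0.027  -0.009 ] | 262 300 [-0.0081 -0.0272 -0.0088] | 262 320 [ 0.0115 -0.0188 -0.0618] | 262 350 [ 0.012  -0.0162 -0.0801] | 262 380 [ 0.017  -0.0132 -0.0998] | 
268 285 [-0.005  -0.0254  0.0025] | 268 289 [-0.0073 -0.0255  0.0024] | 268 291 [ 0.0115 -0.0196 -0.0386] | 268 294 [ 0.0112 -0.0194 -0.0408] | 268 300 [ 0.0113 -0.0187 -0.0463] | 268 320 [ 0.0115 -0.0167 -0.0617] | 268 350 [ 0.0073 -0.0154 -0.0734] | 268 380 [ 0.0074 -0.0136 -0.088 ] | 
272 285 [-0.0051 -0.0233  0.0026] | 272 289 [-0.0076 -0.0235  0.003 ] | 272 291 [ 0.0112 -0.018  -0.0382] | 272 294 [ 0.0115 -0.0177 -0.0415] | 272 300 [ 0.0114 -0.0171 -0.0465] | 272 320 [ 0.0111 -0.0154 -0.0611] | 272 350 [ 0.0052 -0.0146 -0.0703] | 272 380 [-0.0056 -0.0148 -0.0718] | 
276 285 [-0.0056 -0.0213  0.0037] | 276 289 [-0.0074 -0.0213  0.0026] | 276 291 [ 0.011  -0.0165 -0.0377] | 276 294 [ 0.0115 -0.016  -0.0414] | 276 300 [ 0.0113 -0.0155 -0.0463] | 276 320 [ 0.0111 -0.014  -0.0612] | 276 350 [ 0.0056 
[... 510 characters left out ...]
142 -0.0462] | 352 320 [ 0.0088  0.0133 -0.0571] | 352 350 [-0.0016  0.0133 -0.0606] | 352 380 [-0.0698  0.0218  0.0077] | 
356 285 [-0.0078  0.0222  0.0085] | 356 289 [-0.0099  0.0222  0.0078] | 356 291 [ 0.011   0.0167 -0.0378] | 356 294 [ 0.0113  0.0163 -0.041 ] | 356 300 [ 0.011   0.0159 -0.0457] | 356 320 [ 0.011   0.0143 -0.0609] | 356 350 [ 0.0047  0.0136 -0.0696] | 356 380 [-0.007   0.0139 -0.07  ] | 
362 285 [-0.0082  0.0256  0.0093] | 362 289 [-0.01    0.0255  0.0081] | 362 291 [ 0.0113  0.0191 -0.0382] | 362 294 [ 0.0114  0.0187 -0.0412] | 362 300 [ 0.0114  0.0181 -0.0464] | 362 320 [ 0.011   0.0164 -0.0608] | 362 350 [ 0.0079  0.0149 -0.0743] | 362 380 [-0.0003  0.0147 -0.0784] |
```

```bash
python3 -m creep '[[[0.2,0,-0.0195,0,0,0,0],[0.2,0,-0.019,0,0,0,0],[0.2,0,0,0.008,0,0,0],[0.2,0,0,0.006,0,0,0],[0.2,0,0,0.002,0,0,0],[0.2,0,0,0,0,0,0]]]' 20
python3 - <<'E'
from fit import *
np.set_printoptions(precision=4,suppress=True)
o=observe();p=grab_frame('wrist');T=p['T_tool_cam'];D=p['range_z'];cv2.imwrite('pics/w5.png',p['image'][:,:,::-1])
v,u=np.mgrid[0:480,0:640];C=(np.stack([(u-p['cx'])/p['fx']*D,(v-p['cy'])/p['fy']*D,D,np.ones_like(D)],-1)@T.T)[...,:3]
wz=o['position'][2]-C[...,2];m=(wz>.052)&(D>0)&(C[...,2]<-.02)
print(o['position'],o['force'],'lowest gripper pixels wz',np.percentile(wz[m],[0.1,1,5]))
i=np.argsort(np.where(m,wz,9).ravel())[:2000:200];print(np.c_[u.ravel()[i],v.ravel()[i],C.reshape(-1,3)[i],wz.ravel()[i]])
E
```

```text
clock: 7.8
position: [0.5394, 0.088, 0.0219]
tool_rot: [-3.141, -0.001, 2.269]
force: [0.1, 1.2, 0.1]
grip_width: 0.0341
finger_force: 0.0
[0.5394 0.088  0.0219] [0.1197 1.2075 0.0959] lowest gripper pixels wz [0.0577 0.0651 0.0841]
[[355.     301.       0.0036   0.0171  -0.0323   0.0541]
 [259.     291.       0.0115  -0.0233  -0.0386   0.0605]
 [356.     341.      -0.0106   0.0171  -0.0412   0.0631]
 [386.     306.       0.0072   0.0283  -0.0434   0.0653]
 [367.     299.       0.0113   0.0202  -0.0454   0.0673]
 [359.     312.       0.0066   0.017   -0.0472   0.0691]
 [358.     350.      -0.0096   0.017   -0.049    0.0709]
 [359.     343.      -0.0052   0.0171  -0.0507   0.0726]
 [394.     317.       0.0073   0.0297  -0.0523   0.0742]
 [396.     319.       0.0074   0.0301  -0.054    0.0759]]
```

View pics/w5.png

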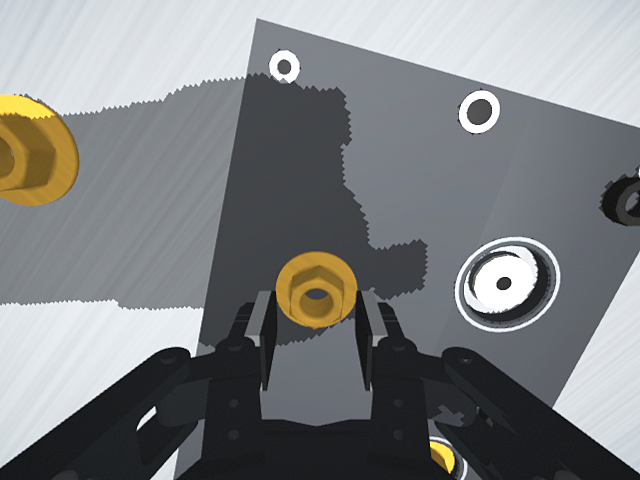

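The nut at (316,290) sits between the tips at columns 272 and 358. The real tips are about 38 mm behind the nominal TCP, so I go down about 20 mm more while watching the force.

```bash
python3 -m creep '[[[0.2,0,0,0.005,0,0,0],[0.2,0,0,0.005,0,0,0],[0.2,0,0,0.003,0,0,0],[0.2,0,0,0,0,0,0]]]' 20; python3 -m creep '[[[0.2,0,0,0.002,0,0,0],[0.2,0,0,0.002,0,0,0],[0.2,0,0,0.002,0,0,0],[0.2,0,0,0,0,0,0]]]' 20
python3 - <<'E'
from fit import *
np.set_printoptions(precision=4,suppress=True)
o=observe();p=grab_frame('wrist');T=p['T_tool_cam'];D=p['range_z'];cv2.imwrite('pics/w6.png',p['image'][:,:,::-1])
v,u=np.mgrid[0:480,0:640];C=(np.stack([(u-p['cx'])/p['fx']*D,(v-p['cy'])/p['fy']*D,D,np.ones_like(D)],-1)@T.T)[...,:3]
wz=o['position'][2]-C[...,2]
for uu in (262,268,362,368):
    c=[(vv,C[vv,uu,0].round(4),wz[vv,uu].round(4)) for vv in range(284,300,2)];print(uu,c)
E
```

```text
clock: 8.25
position: [0.5391, 0.0874, 0.0088]
tool_rot: [-3.141, -0.0, 2.268]
force: [0.5, 0.6, -0.5]
grip_width: 0.0343
finger_force: 0.0
clock: 8.65
position: [0.5392, 0.0874, 0.0031]
tool_rot: [-3.141, -0.0, 2.268]
force: [0.2, -0.3, -0.3]
grip_width: 0.0342
finger_force: 0.0
262 [(284, np.float64(0.0097), np.float64(0.0312)), (286, np.float64(0.0084), np.float64(0.0305)), (288, np.float64(0.0076), np.float64(0.0308)), (290, np.float64(0.0113), np.float64(0.0404)), (292, np.float64(0.0111), np.float64(0.0419)), (294, np.float64(0.0108), np.float64(0.0432)), (296, np.float64(0.0109), np.float64(0.0452)), (298, np.float64(0.0113), np.float64(0.0477))]
268 [(284, np.float64(0.0099), np.float64(0.0316)), (286, np.float64(0.0081), np.float64(0.0299)), (288, np.float64(0.0073), np.float64(0.0301)), (290, np.float64(0.0107), np.float64(0.0392)), (292, np.float64(0.0113), np.float64(0.0424)), (294, np.float64(0.0109), np.float64(0.0435)), (296, np.float64(0.0112), np.float64(0.0458)), (298, np.float64(0.0112), np.float64(0.0475))]
362 [(284, np.float64(0.0096), np.float64(0.0309)), (286, np.float64(0.0082), np.float64(0.03)), (288, np.float64(0.0072), np.float64(0.03)), (290, np.float64(0.0113), np.float64(0.0405)), (292, np.float64(0.0107), np.float64(0.0411)), (294, np.float64(0.0113), np.float64(0.044)), (296, np.float64(0.0112), np.float64(0.0458)), (298, np.float64(0.0113), np.float64(0.0476))]
368 [(284, np.float64(0.0097), np.float64(0.0311)), (286, np.float64(0.0086), np.float64(0.0308)), (288, np.float64(0.0076), np.float64(0.0307)), (290, np.float64(0.0108), np.float64(0.0394)), (292, np.float64(0.0114), np.float64(0.0425)), (294, np.float64(0.0113), np.float64(0.0442)), (296, np.float64(0.0104), np.float64(0.0441)), (298, np.float64(0.0115), np.float64(0.048))]
```

```bash
python3 -m creep '[[[0.38,0,0,0,0,0,0],[0.38,0,0,0,0,0,0],[0.38,0,0.001,0,0,0,0],[0.38,0,0.001,0,0,0,0],[0.38,0,0.002,0,0,0,0],[0.38,0,0.003,0,0,0,0],[0.38,0,0.003,0,0,0,0]]]' 20; python3 rel.py w7
```

```text
clock: 9.4
position: [0.5472, 0.094, 0.0033]
tool_rot: [3.142, -0.0, 2.268]
force: [-0.7, -0.5, 0.2]
grip_width: 0.0263
finger_force: 0.5
pos [0.5472 0.094  0.0033] yaw 129.96975929496713 F [-0.6838 -0.4704  0.223 ] nut (array([0.5457, 0.094 , 0.0198]), np.float64(0.002916450617160222)) tool 0.0009627391788553099 -0.0011408236185663214
nut->socket in tool -0.0010867649573243418 0.08684555257326468
z pct [0.032  0.0354 0.0411 0.048  0.0484]
top plane [ 0.0051 -0.0149  0.0476] 2138
```

The nut now moves with the fingers, so I keep sliding it.

```bash
python3 -m creep '[[[0.38,0,0.004,0,0,0,0],[0.38,0,0.005,0,0,0,0],[0.38,0,0.005,0,0,0,0],[0.38,0,0.006,0,0,0,0],[0.38,0,0.006,0,0,0,0],[0.38,0,0.006,0,0,0,0],[0.38,0,0.006,0,0,0,0],[0.38,0,0.005,0,0,0,0],[0.38,0,0.005,0,0,0,0],[0.38,0,0.003,0,0,0,0]]]'; python3 rel.py w8
```

```text
clock: 10.45
position: [0.5864, 0.127, 0.0033]
tool_rot: [3.141, -0.0, 2.269]
force: [-0.9, -0.6, 0.6]
grip_width: 0.0264
finger_force: 0.5
pos [0.5864 0.127  0.0033] yaw 129.9759612057382 F [-0.9087 -0.648   0.6225] nut (array([0.5849, 0.1269, 0.0198]), np.float64(0.002903440566453962)) tool 0.0009429151986074899 -0.0011961291912876415
nut->socket in tool -0.001134357388293112 0.03572309562157401
z pct [0.0323 0.0354 0.0412 0.0479 0.0484]
top plane [ 0.0068 -0.0105  0.0475] 2138
```

View pics/w8.png

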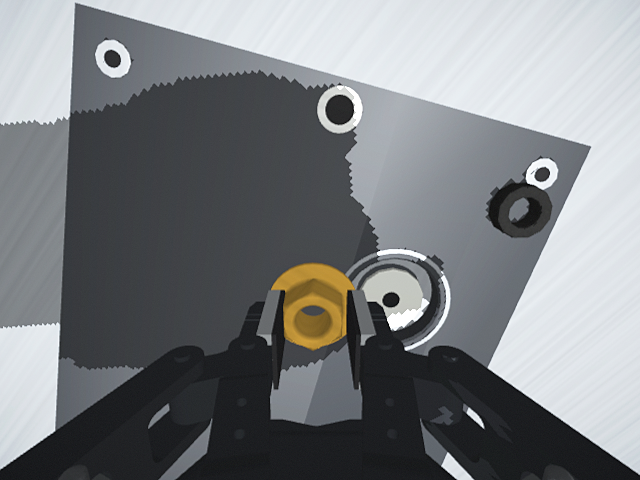

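The nut at (313,306) is between the fingers, its hex flats aligned, and the socket is just ahead at about (392,300). I make the lateral fit robust to the fingers' occlusion by using only the arc facing the camera.

```bash
cat > rel2.py <<'E'
from fit import *
import sys
np.set_printoptions(precision=4,suppress=True)
def go(tag,zt=.035):
    o=observe();p=wristcam(o,grab_frame('wrist'));cv2.imwrite(f'pics/{tag}.png',p['image'][:,:,::-1])
    y=o['tool_rot'][2];M=np.array([[np.cos(y),np.sin(y)],[np.sin(y),-np.cos(y)]])
    c=proj(p,np.array([*o['position'][:2],.04]));x,e,m=nut(p,c,zt)
    k=max(cv2.findContours(m,0,1)[0],key=len)[:,0].astype(float)
    L=np.array([M@(onz(p,q,zt)[:2]-o['position'][:2]) for q in k]);L=L[L[:,0]>.0135]
    s=least_squares(lambda v:np.hypot(L[:,0]-v[0],L[:,1]-v[1])-.01995,[0,0],loss='soft_l1',f_scale=.0003)
    S=M@(np.array([.613,.149])-o['position'][:2])
    print('pos',o['position'],'F',o['force'],'nut in tool',s.x,np.abs(s.fun).mean(),len(L),'left to go',S-s.x)
    pts=np.array([byrange(p,(u,v)) for v,u in zip(*np.nonzero(m))]);hi=np.percentile(pts[:,2],97);h=pts[pts[:,2]>hi-.004]
    A=np.linalg.lstsq(np.c_[h[:,:2]-h[:,:2].mean(0),np.ones(len(h))],h[:,2],rcond=None)[0];print('z pct',np.percentile(pts[:,2],[2,20,50,80,97]),'top plane',A)
if __name__=='__main__': go(sys.argv[1],float(sys.argv[2]) if len(sys.argv)>2 else .035)
E
python3 rel2.py w9
```

```text
pos [0.5866 0.1272 0.0033] F [-1.0319  0.1297  0.2718] nut in tool [ 0.0012 -0.0013] 0.00010861469523316666 75 left to go [-0.0014  0.0355]
z pct [0.0323 0.0354 0.0412 0.0479 0.0484] top plane [ 0.0135 -0.0123  0.0476]
```

```bash
python3 -m creep '[[[0.38,0,0.003,-0.001,0,0,0],[0.38,0,0.003,0,0,0,0],[0.38,0,0.003,0,0,0,0],[0.38,0,0.003,0,0,0,0],[0.38,0,0.003,0,0,0,0]]]'; python3 rel2.py w10 .032;  python3 -m creep '[[[0.38,0,0.002,0,0,0,0],[0.38,0,0.002,0,0,0,0],[0.38,0,0.002,0,0,0,0],[0.38,0,0.002,0,0,0,0]]]'; python3 rel2.py w11 .032
```

```text
clock: 11.05
position: [0.5977, 0.1363, 0.0043]
tool_rot: [-3.141, 0.0, 2.268]
force: [-1.1, -0.3, 1.0]
grip_width: 0.0263
finger_force: 0.5
pos [0.5977 0.1363 0.0043] F [-1.136  -0.2563  0.9554] nut in tool [ 0.0001 -0.0014] 0.00011549005877550219 68 left to go [-0.0002  0.0213]
z pct [0.0324 0.0354 0.041  0.0479 0.0484] top plane [ 0.0045 -0.0128  0.0476]
clock: 11.5
position: [0.6038, 0.1414, 0.0043]
tool_rot: [-3.142, -0.0, 2.268]
force: [-0.3, -1.3, 0.2]
grip_width: 0.0264
finger_force: 0.5
pos [0.6038 0.1414 0.0043] F [-0.3101 -1.3468  0.189 ] nut in tool [ 0.0001 -0.0015] 0.00011973216432083436 68 left to go [-0.0003  0.0134]
z pct [0.0326 0.0353 0.0411 0.0478 0.0484] top plane [-0.0135 -0.0264  0.0475]
```

```bash
python3 -m creep '[[[0.38,0,0.002,0,0,0,0],[0.38,0,0.002,0,0,0,0],[0.38,0,0.002,0,0,0,0],[0.38,0,0.002,0,0,0,0]]]'; python3 rel2.py w12 .032;  python3 -m creep '[[[0.38,0,0.001,0,0,0,0],[0.38,0,0.001,0,0,0,0],[0.38,0,0.001,0,0,0,0]]]'; python3 rel2.py w13 .032
```

```text
clock: 11.95
position: [0.61, 0.1466, 0.0043]
tool_rot: [3.142, -0.0, 2.268]
force: [-0.2, 0.9, 0.0]
grip_width: 0.0263
finger_force: 0.2
pos [0.61   0.1466 0.0043] F [-0.2328  0.8695  0.0151] nut in tool [ 0.0005 -0.0013] 0.00011432765918390416 68 left to go [-0.0006  0.0051]
z pct [0.0313 0.034  0.0403 0.0465 0.048 ] top plane [-0.0782 -0.0755  0.0464]
clock: 12.3
position: [0.6122, 0.1484, 0.0043]
tool_rot: [-3.142, -0.0, 2.268]
force: [0.4, -0.1, 0.3]
grip_width: 0.0266
finger_force: 0.0
pos [0.6122 0.1484 0.0043] F [ 0.3854 -0.0588  0.263 ] nut in tool [ 0.0007 -0.0016] 0.00010340611340852032 69 left to go [-0.0008  0.0026]
z pct [0.0305 0.0333 0.039  0.0458 0.0468] top plane [-0.0479 -0.0472  0.0456]
```

```bash
python3 -m creep '[[[0.38,0,0.001,0,0,0,0],[0.38,0,0.001,0,0,0,0],[0.38,0,0,0,0,0,0]]]'; python3 rel2.py w14 .028; python3 -m creep '[[[0.38,0,0.0005,0,0,0,0],[0.38,0,0.0005,0,0,0,0],[0.38,0,0,0,0,0,0]]]'; python3 rel2.py w15 .028
```

```text
clock: 12.65
position: [0.6138, 0.1498, 0.0043]
tool_rot: [3.141, -0.0, 2.268]
force: [-0.4, -0.0, 0.0]
grip_width: 0.0262
finger_force: 0.0
pos [0.6138 0.1498 0.0043] F [-0.4468 -0.0377  0.0048] nut in tool [-0.0006 -0.0013] 9.79371905137288e-05 64 left to go [0.0005 0.0002]
z pct [0.03   0.0322 0.0378 0.0448 0.0452] top plane [ 0.0051 -0.0151  0.0444]
clock: 13.0
position: [0.6145, 0.1504, 0.0043]
tool_rot: [3.142, -0.0, 2.268]
force: [-0.3, -0.6, 0.6]
grip_width: 0.0264
finger_force: 0.1
pos [0.6145 0.1504 0.0043] F [-0.2513 -0.5894  0.6293] nut in tool [-0.0005 -0.0013] 0.00011575906923689683 65 left to go [ 0.0004 -0.0007]
z pct [0.0301 0.0322 0.0377 0.0447 0.0451] top plane [ 0.0048 -0.0141  0.0443]
```

View pics/w15.png

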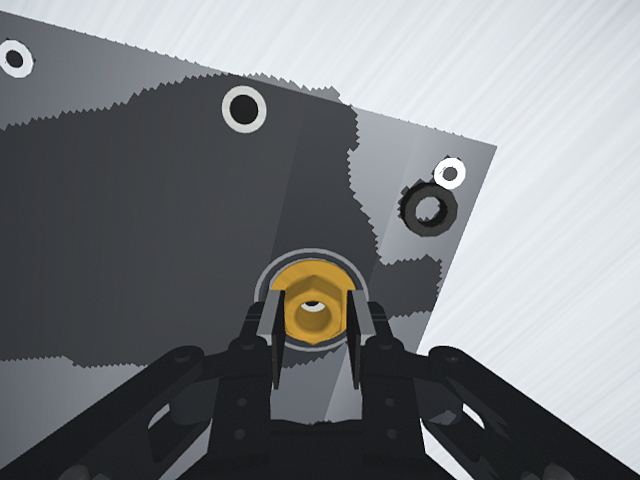

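The nut at (313,305) lies level inside the socket ring. Its top has dropped 3.2 mm, and its tilt is back to the baseline reading. I back the pad off, lift clear and shut the fingers.

```bash
python3 -m creep '[[[0.32,0,-0.0013,0,0,0,0],[0.32,0,0,0,0,0,0],[0.32,0,0,-0.01,0,0,0],[0.32,0,0,-0.015,0,0,0],[1,0,0,-0.005,0,0,0],[1,0,0,0,0,0,0],[1,0,0,0,0,0,0],[1,0,0,0,0,0,0],[1,0,0,0,0,0,0],[1,0,0,0,0,0,0]]]' 20
python3 - <<'E'
from fit import *
np.set_printoptions(precision=4,suppress=True)
from rel2 import go
go('w16',.028)
o=observe();p=grab_frame('wrist');T=p['T_tool_cam'];D=p['range_z']
v,u=np.mgrid[0:480,0:640];C=(np.stack([(u-p['cx'])/p['fx']*D,(v-p['cy'])/p['fy']*D,D,np.ones_like(D)],-1)@T.T)[...,:3]
wz=o['position'][2]-C[...,2]
for uu in range(290,350,8): print(uu,[(vv,C[vv,uu].round(4).tolist(),wz[vv,uu].round(4)) for vv in range(280,296,1) if wz[vv,uu]>.055][:2])
E
```

```text
clock: 14.05
position: [0.6133, 0.1495, 0.034]
tool_rot: [-3.141, -0.0, 2.268]
force: [0.1, 0.7, -0.1]
grip_width: 0.0
finger_force: 0.0
pos [0.6133 0.1495 0.034 ] F [ 0.0511  0.6582 -0.1031] nut in tool [-0.0006  0.0002] 0.00014241695425796163 54 left to go [ 0.0004 -0.0008]
z pct [0.0301 0.032  0.0326 0.0445 0.0452] top plane [-0.0854  0.0739  0.0456]
290 [(281, [0.0777, 0.0001, -0.1749], np.float64(0.2089))]
298 []
306 [(289, [0.0113, -0.004, -0.0365], np.float64(0.0705)), (290, [0.0113, -0.004, -0.0373], np.float64(0.0714))]
314 [(289, [0.011, -0.0007, -0.0358], np.float64(0.0699)), (290, [0.011, -0.0007, -0.0368], np.float64(0.0708))]
322 [(289, [0.0117, 0.0026, -0.0372], np.float64(0.0712)), (290, [0.0108, 0.0026, -0.0363], np.float64(0.0703))]
330 [(289, [0.0111, 0.006, -0.036], np.float64(0.0701)), (290, [0.0108, 0.006, -0.0362], np.float64(0.0703))]
338 []
346 []
```

View pics/w16.png

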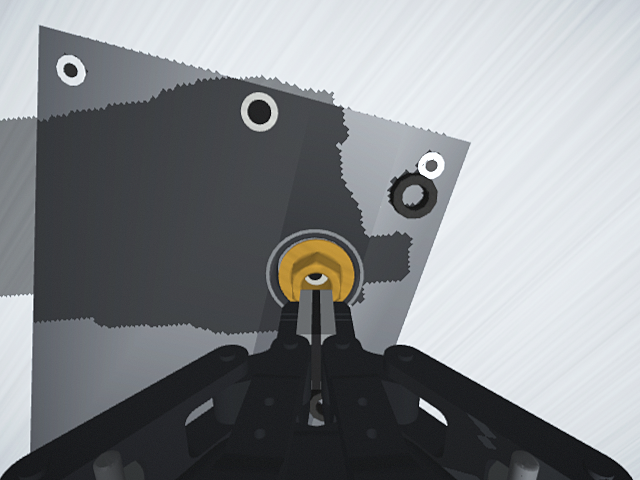

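The shut tips at (316,295) are centred over the nut in the socket at (315,275), and stand about 25 mm above its top. I go down to just above it, then feel for contact.

```bash
python3 -m creep '[[[1,0,0,0.01,0,0,0],[1,0,0,0.008,0,0,0],[1,0,0,0.004,0,0,0],[1,0,0,0.001,0,0,0],[1,0,0,0,0,0,0]]]'; for i in 1; do python3 -m creep '[[[1,0,0,0.001,0,0,0],[1,0,0,0.001,0,0,0],[1,0,0,0,0,0,0]]]'; done; python3 -m creep '[[[1,0,0,0.0005,0,0,0],[1,0,0,0.0005,0,0,0],[1,0,0,0,0,0,0]]]'
```

```text
clock: 14.65
position: [0.6133, 0.1495, 0.0111]
tool_rot: [-3.141, -0.0, 2.268]
force: [0.5, 0.3, -0.2]
grip_width: 0.0001
finger_force: 0.0
clock: 14.95
position: [0.6136, 0.1496, 0.0095]
tool_rot: [3.141, 0.0, 2.268]
force: [0.2, 0.5, 1.6]
grip_width: -0.0001
finger_force: 0.7
clock: 15.25
position: [0.6136, 0.1497, 0.0084]
tool_rot: [3.141, -0.0, 2.268]
force: [0.3, 0.4, 2.7]
grip_width: 0.0002
finger_force: 1.6
```

```bash
python3 -m creep '[[[1,0,0,0.0005,0,0,0],[1,0,0,0.0005,0,0,0],[1,0,0,0,0,0,0]]]'; python3 -m creep '[[[1,0,0,0.0005,0,0,0],[1,0,0,0.0005,0,0,0],[1,0,0,0,0,0,0]]]'; python3 rel2.py w17 .028
```

```text
clock: 15.55
position: [0.6136, 0.1496, 0.0073]
tool_rot: [3.141, -0.0, 2.268]
force: [0.9, 1.7, 4.0]
grip_width: 0.0001
finger_force: 1.3
clock: 15.85
position: [0.6136, 0.1496, 0.0067]
tool_rot: [3.141, 0.0, 2.268]
force: [-0.4, 0.6, 10.7]
grip_width: -0.0004
finger_force: 4.8
pos [0.6136 0.1496 0.0067] F [-0.3725  0.612  10.6816] nut in tool [ 0.0005 -0.0008] 0.00013471803225551348 69 left to go [-0.0006 -0.    ]
z pct [0.0255 0.0259 0.0263 0.0371 0.0395] top plane [ 0.1257 -0.2132  0.0391]
```

```bash
python3 -m creep '[[[1,0,0,0,0,0,0],[1,0,0,0,0,0,0]]]'; python3 -m creep '[[[1,0,0,0.0002,0,0,0],[1,0,0,0,0,0,0],[1,0,0,0,0,0,0]]]'
```

```text
clock: 16.1
position: [0.6136, 0.1497, 0.0067]
tool_rot: [3.141, 0.0, 2.268]
force: [-1.2, 0.9, 9.9]
grip_width: 0.0
finger_force: 4.8
clock: 16.4
position: [0.6136, 0.1497, 0.0067]
tool_rot: [3.141, 0.0, 2.268]
force: [-2.0, -0.6, 12.2]
grip_width: -0.0002
finger_force: 6.4
```

The tip no longer moves and the force climbs about 10 N/mm, so it has bottomed. I bring it to about 15 N and hold.

```bash
python3 -m creep '[[[1,0,0,0.0002,0,0,0],[1,0,0,0,0,0,0]]]'; python3 -m creep '[[[1,0,0,0.0001,0,0,0],[1,0,0,0,0,0,0],[1,0,0,0,0,0,0],[1,0,0,0,0,0,0],[1,0,0,0,0,0,0],[1,0,0,0,0,0,0],[1,0,0,0,0,0,0],[1,0,0,0,0,0,0]]]'; python3 rel2.py w18 .022
```

```text
clock: 16.6
position: [0.6137, 0.1497, 0.0066]
tool_rot: [3.141, 0.0, 2.268]
force: [-2.8, -0.4, 15.6]
grip_width: 0.0005
finger_force: 7.9
clock: 17.4
position: [0.6137, 0.1496, 0.0066]
tool_rot: [3.141, 0.0, 2.268]
force: [-3.5, -0.2, 16.9]
grip_width: 0.0002
finger_force: 8.7
pos [0.6137 0.1496 0.0066] F [-3.5257 -0.1644 16.8863] nut in tool [-0.0017 -0.001 ] 0.00016667350096690776 58 left to go [0.0016 0.0001]
z pct [0.0255 0.0259 0.0263 0.0371 0.0393] top plane [ 0.1272 -0.2074  0.039 ]
```

```bash
python3 -m creep '[[[1,0,0,-0.003,0,0,0],[1,0,0,-0.02,0,0,0],[1,0,0,-0.03,0,0,0],[1,-0.02,0,-0.03,0,0,0],[1,-0.02,0,0,0,0,0],[1,0,0,0,0,0,0]]]'
python3 - <<'E'
from fit import *
np.set_printoptions(precision=4,suppress=True)
o=observe();p=wristcam(o,grab_frame('wrist'))
S=np.array([.613,.149]);c=proj(p,np.array([*S,.03]));x,e,m=nut(p,c,.026);print(o['position'],'nut',x)
s,n=sock(p,c,.03);print('sock',s,n,'diff',x[0][:2]-s[0][:2])
pts=np.array([byrange(p,(u,v)) for v,u in zip(*np.nonzero(cv2.erode(m,np.ones((3,3)))))])
for a,b in ((.022,.030),(.035,.045)):
    h=pts[(pts[:,2]>a)&(pts[:,2]<b)];z0=np.median(h[:,2]);h=h[abs(h[:,2]-z0)<.001];print(z0,len(h),h.mean(0),np.linalg.lstsq(np.c_[h[:,:2]-h[:,:2].mean(0),np.ones(len(h))],h[:,2],rcond=None)[0])
cv2.imwrite('pics/w19.png',cv2.resize(p['image'][int(c[1])-75:int(c[1])+75,int(c[0])-100:int(c[0])+100,::-1],None,fx=4,fy=4,interpolation=2))
t=grab_frame('top')
for r in tip_of(t,'ring_a')+tip_of(t,'injector_a_center'):print(np.array(r['position']).round(1))
E
```

```text
clock: 18.05
position: [0.6407, 0.1157, 0.089]
tool_rot: [-3.141, 0.002, 2.265]
force: [-0.2, -0.0, -1.0]
grip_width: 0.0
finger_force: 0.0
[0.6407 0.1157 0.089 ] nut (array([0.6133, 0.15  , 0.0198]), np.float64(0.00020903750428256175))
sock (array([0.6128, 0.149 , 0.0251]), np.float64(0.00015691047545009437)) 126 diff [0.0005 0.001 ]
0.026073042236195346 1399 [0.6126 0.1514 0.0261] [-0.0044 -0.0001  0.0261]
0.038539257973920354 788 [0.6127 0.15   0.0385] [0.0032 0.002  0.0385]
[224.5 187.6]
[173.2 252.8]
```

View pics/w19.png

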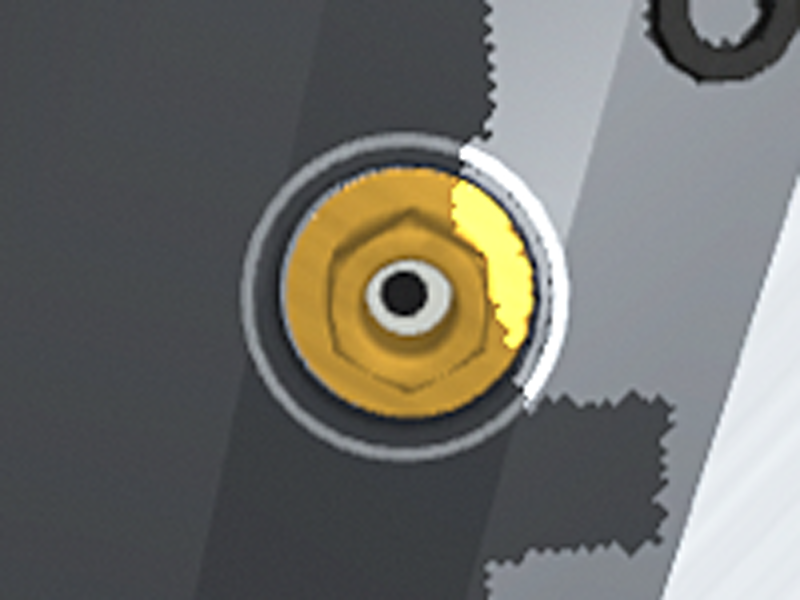

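The crop shows the nut level in the socket: the slope is under 0.005, its centre is about level with the mouth, and it sits within about 1 mm of the socket's centre. Ring_a and injector_a have not moved; ring_b and injector_b were not re-detected in this check, though the arm never came near them. I hand the job in.

```bash
python3 -c "
from workcell import *
print(job_done())"
```

```text
the job is handed in; nothing more can be done
None
```

The brass nut was slid into the free socket, pressed until it bottomed with about 15–17 N held for 0.8 s, and released level within about 1 mm of the socket's centre; the job was handed in at about 18 s and no verdict was returned.

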